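# Pedal the scrap bin open and ease its lid shut

### The job

I want to look into the wider of the two scrap bins: press its pedal all the way down with your fingertips so that the lid stands fully open, and keep it so for about two seconds. Then let the pedal up slowly, following it until the lid is shut, so that the lid never drops or slams, and take your hand away. Work only by the pedal - do not touch the lids, grasp nothing, leave the narrower bin shut and everything else where it stands.

Things in the scene. Friction and masses are not known exactly. Their poses are not given: they have to be found in the camera images.
- wide: the wider of two brushed-aluminium scrap bins (the bin to open), fixed to the table: 130 mm deep (its x), 190 mm wide (its y), 110 mm high, about 120 mm with the lid shut. Origin under the middle of the body on the table; its -x side is the front, with the pedal; z up. Inside, on its floor, lie a lemon and an egg, well below the lid.
- wide_pedal: pedal of the wider bin: a steel arm with a black ribbed tread, 92 mm wide (y) and 42 mm deep (x), 8 mm thick, standing out from the front face. The origin is its hinge, 71 mm in front of the bin's origin and 60 mm above the table; the tread's outer end is 102 mm from the hinge. At rest the pedal slopes 0.2 rad up towards its outer end; fully down it slopes 0.2 rad down (0.4 rad of travel).
- wide_pad (a point): centre of the top of the tread of the wider bin's pedal, where a finger presses: 81 mm from the hinge, about 81 mm above the table at rest and 49 mm when the pedal is fully down (32 mm of travel, almost straight down, then a hard stop). Pushing it down takes about 5 to 9 N at first and 2 to 4 N near the end.
- wide_lid (a joint): opening of the wider bin's lid in rad: 0 shut, 1.2 fully open. Hinged along the top of the back and linked to the pedal: 3 rad of lid per rad of pedal. Its weight shuts it and brings the pedal up; let go, it slams at 4 rad/s or more (over 3 rad/s counts as a drop). It follows a finger that rises with the pedal, 0.04 rad/s per mm/s; two seconds or more for the way up, at an even pace, is slow enough.
- wide_edge (a point): middle of the front edge of the wider bin's lid, 114 mm above the table when shut. The lid panel is 198 mm wide, 138 mm deep and 6 mm thick; its hinge line is 141 mm behind this point, at the back of the bin.
- narrow: the narrower of two brushed-aluminium scrap bins (to be left shut), fixed to the table: 130 mm deep (its x), 110 mm wide (its y), 110 mm high, about 120 mm with the lid shut. Origin under the middle of the body on the table; its -x side is the front, with the pedal; z up. It is empty.
- narrow_pedal: pedal of the narrower bin: a steel arm with a black ribbed tread, 60 mm wide (y) and 42 mm deep (x), 8 mm thick, standing out from the front face. The origin is its hinge, 71 mm in front of the bin's origin and 60 mm above the table; the tread's outer end is 102 mm from the hinge. At rest the pedal slopes 0.2 rad up towards its outer end; fully down it slopes 0.2 rad down (0.4 rad of travel).
- narrow_pad (a point): centre of the top of the tread of the narrower bin's pedal, where a finger presses: 81 mm from the hinge, about 81 mm above the table at rest and 49 mm when the pedal is fully down (32 mm of travel, almost straight down, then a hard stop). Pushing it down takes about 5 to 9 N at first and 2 to 4 N near the end.
- narrow_lid (a joint): opening of the narrower bin's lid in rad: 0 shut, 1.2 fully open. Hinged along the top of the back and linked to the pedal: 3 rad of lid per rad of pedal. Its weight shuts it and brings the pedal up; let go, it slams at 4 rad/s or more (over 3 rad/s counts as a drop). It follows a finger that rises with the pedal, 0.04 rad/s per mm/s; two seconds or more for the way up, at an even pace, is slow enough.
- narrow_edge (a point): middle of the front edge of the narrower bin's lid, 114 mm above the table when shut. The lid panel is 118 mm wide, 138 mm deep and 6 mm thick; its hinge line is 141 mm behind this point, at the back of the bin.
- lemon: yellow lemon, 71x53x51 mm, loose, front right. Origin at the centre of its underside. A bystander.
- mug: dark enamel mug, 88x112x80 mm, loose, to the right. Origin at the centre of its underside. A bystander.
- timer: white and red kitchen timer, 70 mm across, 60 mm high, loose, front left. Origin at the centre of its underside. A bystander.
- ring_cutter: round tin biscuit cutter, 57 mm across, 24 mm high, loose, between the two pedals on the left. Origin at the centre of its underside. A bystander.
- heart_cutter: heart-shaped tin biscuit cutter, 50x55x24 mm, loose, between the two pedals on the right. Origin at the centre of its underside. A bystander.
- spice_jar: spice jar, 47 mm across, 98 mm high, loose, on the left. Origin at the centre of its underside. A bystander.

How it is judged:
By the outcome, as a careful person would: the job done as asked, in the order asked, and still so for the second after the job is handed in, with the robot touching nothing.
It also fails if it takes over 42 s, if anything falls off the work surface, if the arm or the gripper's body presses on something with over 40 N, if the wrist force passes 120 N, or if a joint passes its speed limit or range.

### The arm

A 6-joint arm with a two-finger parallel gripper is mounted at the origin on the work surface; the furniture and walls round the work are solid. World frame = base frame: x ahead of the robot, y to its left, z up, the work surface at z = 0. Lengths are in m, angles in rad, forces in N, time in s.
With the tool pointing down it reaches from about 0.35 to 0.975 m from the base axis. Payload 4.9 kg.
Tool frame: the origin (TCP) lies midway between the tips of the shut fingers; the grasp point (between the pads) lies 19 mm behind it; z points along the fingers, y is the direction in which the jaws open and shut (so a half turn about z gives the same grasp; the last joint's range is limited). The gripper opens to 85 mm and grips with 20 to 120 N. Pads are 22 mm wide; open, the fingers measure 114 mm over their backs; the gripper's body (76 mm by 85 mm) begins 54 mm behind the grasp point. The pads swing forward as they close: fully open they stand 13 mm farther back than shut.
Start: joints at [-1.422, 0.053, 1.613, -0, 1.476, -0.119], TCP at [0.165, -0.603, 0.231] pointing down, gripper open.
Joint ranges: [-3.01, 3.01], [-1.01, 2.22], [0.06, 2.58], [-1.02, 4.17], [0.09, 2.62], [-3.14, 3.14]. Speed limits (rad/s): [2.57, 2.57, 3.14, 3.14, 3.14, 3.14].

### API

Orientations are given as a unit quaternion [w, x, y, z].
In Python, from plant import state, grab_frame, camera_params, job_done, boxes_of gives the robot as it stands.
- The arm moves only by the tool step_arm, never from a script. Its argument "steps" is a list of rows, each a list of 4 numbers: the shift along the tool's x, y, z in mm, then the turn about the tool's z in degrees. A call has 1 to 8 rows; each row shifts and turns the pose as measured when the row begins, along the tool's axes as they then stand; what a row does not reach is not made up. A row lasts 1/10 s, in which the tool goes at most 50 mm and 8.59 degrees, less where a joint would pass 70% of its speed; a pose out of reach is approached as far as the arm can. A call is refused whole if a number of a shift passes 50 or a number of a turn 8.59, either way. A call with a gripper value outside its range is refused whole. "claw" is the opening in per cent of the stroke, from 0 (shut) to 100 (fully open), set as the call begins (left out, the last holds). The fingers move at their own pace and stop on an object; the grip force is fixed at half the most. Time passes only in rows, so rows that do not move let the fingers close. It gives the time, the measured TCP pose, the force and the opening at its end, in the units of the state.
- state(): the state, without advancing time (a new reading comes with each control period).
- grab_frame(name): name is "side" or "top"; returns (picture, depth): 420x560x3 uint8, red, green, blue; 420x560 float32, m along the optical axis (not along the pixel's ray), 0 where there is no reading.
- camera_params(name): a dict with "mtx" (3x3 intrinsics, pixels), "extrinsics" (4x4, takes a point from camera to world coordinates). Camera axes: x right, y down, z forward; pixel columns grow to the right and rows downward; lengths in m; the calibration is good to about 2 mm. A picture is of the moment at which its call begins. camera_params takes no time and is no camera call.
- job_done(): hands the job in, once; it reports no verdict.
Trained networks look in the newest picture that a camera, given by its name, has taken for a name from the list of things; names that differ only in an ending like _2 or _b are one class to them, and where a whole thing is asked for, a point or a joint stands for the part that bears it (a point fixed in the world has none). Each returns a list of dicts, best first, with "p" (0 to 1); they miss things now and then, are a little off and sometimes report something else, mostly with a low value. They report only what shows in the picture. A call takes as long as a camera call.
- boxes_of(camera, label): "box" ([left, top, width, height] in pixels, round what is visible of it).
The state is a dict: "time": time; "joint_pos": joint angles; "joint_vel": joint speeds; "joint_efforts": joint torques, N m; "tool_pos": TCP position; "tool_rot": TCP orientation; "contact_force": force on the tool from outside, world axes, zero at the start; "ft_torque": the same for the moment, N m; "gripper_width": opening from 0.0 (shut) to 1.0 (fully open).
Only numpy, scipy, OpenCV 4.12 (cv2) and the standard library are available. Lean on these libraries where they do the work, as an engineer would, in place of code of your own. Each camera call takes 0.05 s, during which the arm holds its last target. There are 200 camera calls.

## Working session

There is one attempt and no reset: what is moved stays moved. The work goes in short steps, Python scripts to look and compute and a tool call to move; the robot and the scene stay as the last step left them, time stands still between calls to the robot, and variables do not carry over. Pictures are saved under pics/ and viewed, about 8 in all and at most 12, crops included, and the job is handed in when it is done.

Besides the shell and the picture viewer there is one more tool, called as name(argument=value, ...), one argument or row to a line, values as JSON. step_arm: Moves the arm, as the interface text tells. Its arguments: {"type":"object","properties":{"steps":{"type":"array"},"claw":{"type":"number"}},"required":["steps"]}

```bash
mkdir -p pics
cat > h.py <<'E'
import numpy as np, cv2
from plant import *
def world(cam,d):
    p=camera_params(cam);K=np.array(p["mtx"]);T=np.array(p["extrinsics"])
    v,u=np.mgrid[:d.shape[0],:d.shape[1]]
    c=np.stack([(u-K[0,2])/K[0,0]*d,(v-K[1,2])/K[1,1]*d,d,np.ones_like(d)],-1)
    return (c@T.T)[...,:3]
def save(im,n): cv2.imwrite("pics/"+n,im[...,::-1])
E
python3 - <<'E'
from h import *
s=state();print(s["time"],s["tool_pos"],s["tool_rot"],s["contact_force"],s["gripper_width"])
ims=[]
for c in("top","side"):
    im,d=grab_frame(c);W=world(c,d);im=im.copy()
    for l in("wide","wide_pedal","narrow_pedal"):
        for b in boxes_of(c,l)[:2]:
            x,y,w,h=map(int,b["box"]);cv2.rectangle(im,(x,y),(x+w,y+h),(255,0,0),1)
            q=W[y:y+h,x:x+w].reshape(-1,3)
            print(c,l,round(b["p"],2),(x,y,w,h),np.round(W[y+h//2,x+w//2],3))
    save(im,c+"1.png"); np.save(c+"W.npy",W)
E
```

```text
0.0 [ 0.16527508 -0.60210194  0.23005635] [-1.04040484e-03  9.91053606e-01  1.33460358e-01 -3.06807203e-06] [0.80105352 0.960525   0.50329435] 1.0015428291155566
top wide 0.65 (202, 139, 74, 94) [0.565 0.121 0.119]
top wide 0.34 (319, 140, 44, 55) [ 0.624 -0.164  0.125]
top wide_pedal 0.95 (212, 197, 30, 33) [0.49  0.158 0.072]
top narrow_pedal 0.64 (328, 198, 21, 33) [ 0.494 -0.164  0.074]
top narrow_pedal 0.42 (393, 212, 35, 40) [ 0.446 -0.391  0.007]
side wide 0.8 (250, 145, 89, 71) [0.534 0.042 0.119]
side wide 0.72 (211, 289, 24, 23) [ 0.326 -0.285  0.046]
side wide_pedal 0.65 (249, 164, 39, 18) [0.481 0.158 0.077]
side wide_pedal 0.19 (307, 208, 68, 36) [ 0.603 -0.17   0.121]
side narrow_pedal 0.89 (268, 235, 47, 21) [ 0.491 -0.163  0.074]
```

View pics/top1.png

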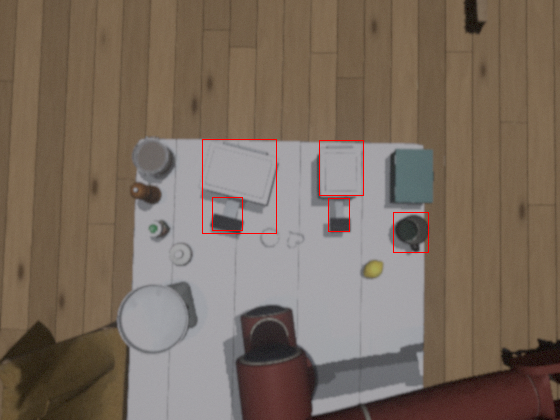

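View pics/side1.png

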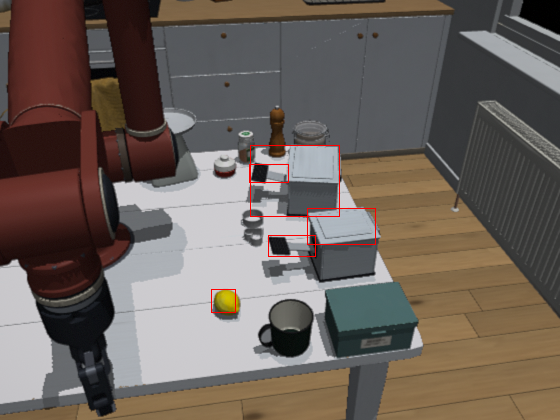

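Run:
```python
from h import *
for c,boxes in(("top",[(205,190,45,42),(200,135,78,65)]),("side",[(240,155,60,35)])):
    W=np.load(c+"W.npy")
    for i,(x,y,w,h) in enumerate(boxes):
        P=W[y:y+h,x:x+w].reshape(-1,3)
        if i==0:
            m=(P[:,2]>.055)&(P[:,2]<.1)&(P[:,0]<.53)&(P[:,0]>.42)
        else: m=(P[:,2]>.108)&(P[:,2]<.13)
        P=P[m];r=cv2.minAreaRect(P[:,:2].astype(np.float32))
        print(c,i,len(P),P.mean(0).round(3),P.min(0).round(3),P.max(0).round(3),r)
```

```text
top 0 675 [0.477 0.155 0.078] [0.438 0.111 0.058] [0.529 0.206 0.092] ((0.48344337940216064, 0.15871527791023254), (0.0910799652338028, 0.09560080617666245), 0.6844715476036072)
top 1 3450 [0.608 0.124 0.12 ] [0.529 0.015 0.109] [0.693 0.233 0.129] ((0.6087736487388611, 0.12372252345085144), (0.1984235793352127, 0.14549881219863892), 76.34308624267578)
side 0 444 [0.476 0.147 0.079] [0.429 0.044 0.061] [0.53  0.209 0.1  ] ((0.49440062046051025, 0.1322242021560669), (0.1008722186088562, 0.16324062645435333), 52.3744010925293)
```

The top view shows the wide bin at about (240,172), turned, with its black tread at (227,222). The narrow bin is at (340,170), tread at (340,225). The side view agrees, with the wide tread at (262,173). Next I'll refine the pad position.

Run:
```python
from h import *
for c,(x,y,w,h) in(("top",(205,205,45,30)),("side",(247,160,35,26))):
    im,_=grab_frame(c);W=np.load(c+"W.npy")
    g=im[y:y+h,x:x+w].max(2)<70
    P=W[y:y+h,x:x+w][g];P=P[(P[:,2]>.06)&(P[:,2]<.1)]
    r=cv2.minAreaRect(P[:,:2].astype(np.float32))
    print(c,len(P),P.mean(0).round(3),np.median(P,0).round(3),r)
a=np.radians(-13.7);o=np.array([.609,.124]);print(o-0.150*np.array([np.cos(a),np.sin(a)]))
```

```text
top 322 [0.459 0.158 0.083] [0.459 0.158 0.083] ((0.45917290449142456, 0.1582140475511551), (0.0818398967385292, 0.0334475003182888), 77.1496810913086)
side 229 [0.457 0.155 0.083] [0.457 0.154 0.083] ((0.4581608474254608, 0.15923699736595154), (0.09423828125, 0.036992717534303665), 76.96490478515625)
[0.46326763 0.15952572]
```

step_arm(
  steps=[
    [0,0,0,0],
    [0,0,-20,0],
  ],
  claw=0,
)

```text
time: 0.7
tool_pos: [0.1651, -0.6009, 0.2478]
tool_rot: [-0.003, 0.991, 0.133, -0.0]
contact_force: [-0.0, 0.8, -0.1]
gripper_width: 0.693
```

step_arm(
  steps=[
    [40,-27,0,0],
    [40,-27,0,0],
    [40,-27,0,0],
    [40,-27,0,0],
    [40,-27,0,0],
    [40,-27,0,0],
    [40,-27,0,0],
    [40,-27,0,0],
  ],
)

```text
time: 1.5
tool_pos: [0.4223, -0.305, 0.253]
tool_rot: [0.002, 0.992, 0.127, 0.001]
contact_force: [-0.4, -0.9, -0.2]
gripper_width: 0.0
```

step_arm(
  steps=[
    [15,-40,0,0],
    [15,-40,0,0],
    [15,-40,0,0],
    [15,-40,0,0],
    [15,-40,0,0],
    [15,-40,0,0],
    [15,-40,0,0],
    [15,-40,0,0],
  ],
)

```text
time: 2.3
tool_pos: [0.4594, 0.0491, 0.2538]
tool_rot: [0.003, 0.992, 0.128, 0.005]
contact_force: [0.2, 0.1, 0.0]
gripper_width: 0.002
```

step_arm(
  steps=[
    [8,-28,0,0],
    [8,-28,0,0],
    [8,-28,0,0],
    [4,-14,0,0],
    [2,-7,0,0],
    [0,0,0,0],
  ],
)

```text
time: 2.9
tool_pos: [0.4605, 0.1681, 0.2545]
tool_rot: [0.003, 0.991, 0.132, 0.006]
contact_force: [-0.9, -0.2, 0.2]
gripper_width: 0.002
```

Run:
```python
from h import *
print(state()["tool_pos"])
im,d=grab_frame("side");save(cv2.resize(im[60:260,150:400],None,fx=3,fy=3),"s2.png")
```

```text
[0.46051981 0.1680843  0.25451485]
```

View pics/s2.png

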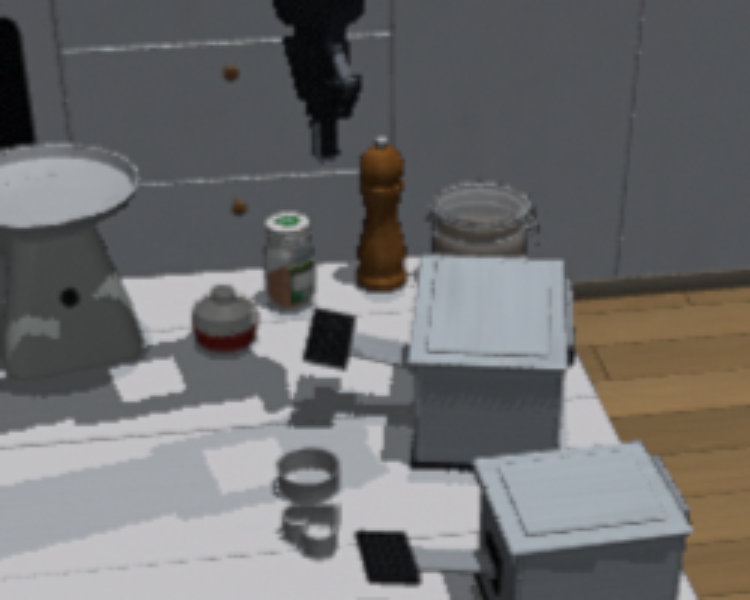

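The closed fingertips, at (325,155) in the crop, hang over the wide tread at (330,340), and nothing is in the way. I'll go down now.

step_arm(
  steps=[
    [-1,5,30,0],
    [-1,4,40,0],
    [0,0,35,0],
    [0,0,20,0],
    [0,0,10,0],
    [0,0,5,0],
    [0,0,0,0],
  ],
)

```text
time: 3.65
tool_pos: [0.4665, 0.1517, 0.1136]
tool_rot: [0.004, 0.992, 0.128, 0.01]
contact_force: [-0.1, 0.5, 0.6]
gripper_width: -0.002
```

step_arm(
  steps=[
    [-3,-5,4,0],
    [-2,-4,4,0],
    [0,0,4,0],
    [0,0,4,0],
    [0,0,4,0],
    [0,0,3,0],
    [0,0,3,0],
  ],
)

```text
time: 4.35
tool_pos: [0.4629, 0.1605, 0.0907]
tool_rot: [0.004, 0.992, 0.128, 0.015]
contact_force: [0.2, -0.7, -0.3]
gripper_width: 0.003
```

step_arm(
  steps=[
    [-1,0,3,0],
    [-1,0,3,0],
    [0,0,3,0],
    [0,0,3,0],
    [0,0,3,0],
    [0,0,3,0],
  ],
)

```text
time: 4.95
tool_pos: [0.4619, 0.1604, 0.0756]
tool_rot: [0.003, 0.992, 0.128, 0.014]
contact_force: [-5.2, -0.6, 7.9]
gripper_width: 0.002
```

Contact was made at about 8 N. I'll keep pressing.

step_arm(
  steps=[
    [0,0,3,0],
    [0,0,3,0],
    [0,0,3,0],
    [0,0,3,0],
    [0,0,3,0],
    [0,0,3,0],
  ],
)

```text
time: 5.55
tool_pos: [0.4611, 0.1607, 0.0627]
tool_rot: [0.003, 0.992, 0.128, 0.01]
contact_force: [-4.1, -0.1, 7.1]
gripper_width: 0.001
```

step_arm(
  steps=[
    [0,0,3,0],
    [0,0,3,0],
    [0,0,3,0],
    [0,0,3,0],
    [0,0,3,0],
    [0,0,3,0],
  ],
)

```text
time: 6.15
tool_pos: [0.4619, 0.1607, 0.0501]
tool_rot: [0.003, 0.992, 0.128, 0.008]
contact_force: [-13.3, -2.2, 27.9]
gripper_width: -0.001
```

The force rose to 28 N, so the pedal is at the stop. Holding there with a light push.

step_arm(
  steps=[
    [0,0,2,0],
    [0,0,2,0],
    [0,0,2,0],
    [0,0,2,0],
    [0,0,2,0],
    [0,0,2,0],
    [0,0,2,0],
    [0,0,2,0],
  ],
)

```text
time: 6.95
tool_pos: [0.4618, 0.1607, 0.0504]
tool_rot: [0.005, 0.992, 0.129, 0.0]
contact_force: [-9.1, -1.9, 17.3]
gripper_width: -0.002
```

Run:
```python
from h import *
print(state()["tool_pos"],state()["contact_force"])
im,d=grab_frame("side");save(cv2.resize(im[60:260,150:400],None,fx=3,fy=3),"s3.png")
```

```text
[0.46184181 0.16066065 0.05042381] [-9.09459708 -1.91467168 17.29986401]
```

View pics/s3.png

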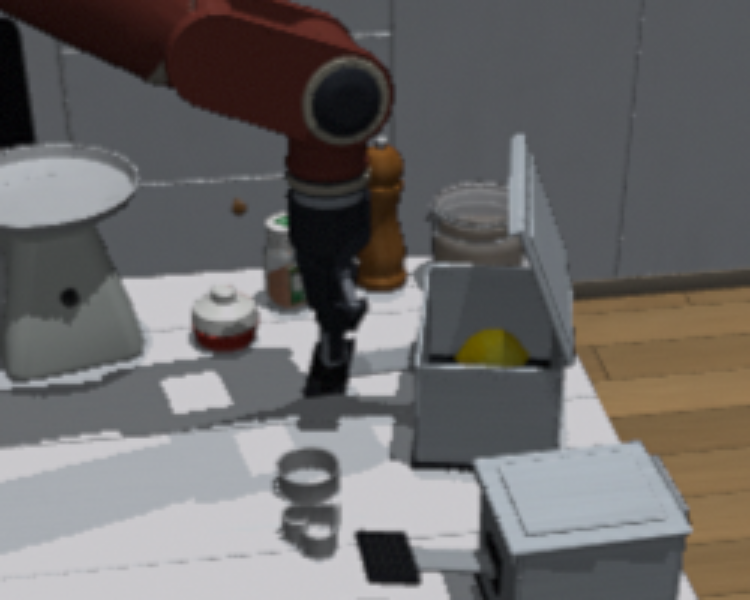

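The wide lid stands fully open at (540,245), with the lemon visible inside, and the narrow bin is shut. Holding on.

step_arm(
  steps=[
    [0,0,2,0],
    [0,0,2,0],
    [0,0,2,0],
    [0,0,2,0],
    [0,0,2,0],
    [0,0,2,0],
    [0,0,2,0],
    [0,0,2,0],
  ],
)

```text
time: 7.8
tool_pos: [0.4618, 0.1606, 0.0505]
tool_rot: [0.006, 0.992, 0.13, -0.006]
contact_force: [-9.2, -1.8, 15.9]
gripper_width: -0.003
```

step_arm(
  steps=[
    [0,0,2,0],
    [0,0,2,0],
    [0,0,2,0],
    [0,0,2,0],
    [0,0,2,0],
    [0,0,2,0],
    [0,0,1,0],
    [0,0,0,0],
  ],
)

```text
time: 8.6
tool_pos: [0.4616, 0.1606, 0.0513]
tool_rot: [0.007, 0.991, 0.13, -0.012]
contact_force: [-1.0, 0.3, 1.7]
gripper_width: -0.001
```

step_arm(
  steps=[
    [0,0,-1,0],
    [0,0,-1,0],
    [0,0,-1.5,0],
    [0,0,-1.5,0],
    [0,0,-1.5,0],
    [0,0,-1.5,0],
  ],
)

```text
time: 9.2
tool_pos: [0.4611, 0.1607, 0.0594]
tool_rot: [0.007, 0.991, 0.13, -0.013]
contact_force: [-2.2, -0.0, 4.6]
gripper_width: 0.001
```

step_arm(
  steps=[
    [0,0,-1.5,0],
    [0,0,-1.5,0],
    [0,0,-1.5,0],
    [0,0,-1.5,0],
    [0,0,-1.5,0],
    [0,0,-1.5,0],
    [0,0,-1.5,0],
    [0,0,-1.5,0],
  ],
)

```text
time: 10.0
tool_pos: [0.4627, 0.1604, 0.0754]
tool_rot: [0.008, 0.991, 0.13, -0.012]
contact_force: [-2.8, -1.8, 6.7]
gripper_width: 0.001
```

step_arm(
  steps=[
    [0,0,-1,0],
    [0,0,-1,0],
    [0,0,-1,0],
    [0,0,-1,0],
    [0,0,-1,0],
    [0,0,-1,0],
    [0,0,-1,0],
    [0,0,-1,0],
  ],
)

```text
time: 10.8
tool_pos: [0.4649, 0.1603, 0.0855]
tool_rot: [0.008, 0.991, 0.13, -0.01]
contact_force: [0.4, -0.7, -0.3]
gripper_width: -0.006
```

Contact is gone at z of about 0.083. Withdrawing upward.

step_arm(
  steps=[
    [0,0,-5,0],
    [0,0,-15,0],
    [0,0,-30,0],
    [0,0,-40,0],
    [0,0,-40,0],
    [0,0,-20,0],
    [0,0,0,0],
    [0,0,0,0],
  ],
)

```text
time: 11.6
tool_pos: [0.4671, 0.1633, 0.2466]
tool_rot: [0.008, 0.991, 0.13, -0.008]
contact_force: [-0.8, 0.0, 0.0]
gripper_width: 0.0
```

Run:
```python
from h import *
print(state()["tool_pos"],state()["contact_force"])
im,d=grab_frame("side");W=world("side",d);O=np.load("sideW.npy")
for n,(x,y) in dict(lid=(315,160),tread=(260,172)).items(): print(n,W[y,x].round(3),O[y,x].round(3))
save(cv2.resize(im[60:380,150:430],None,fx=1.8,fy=1.8),"s4.png")
```

```text
[0.46712058 0.16329845 0.24663489] [-0.82459594  0.00623188  0.04127336]
lid [0.609 0.133 0.121] [0.609 0.131 0.122]
tread [0.459 0.161 0.08 ] [0.459 0.157 0.082]
```

View pics/s4.png

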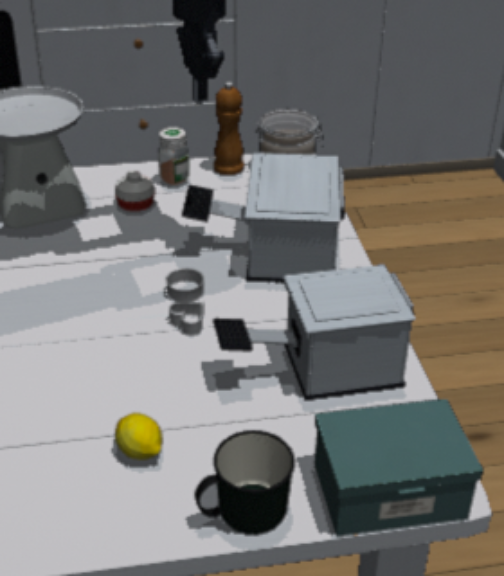

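Both lids are shut, at (295,185) and (350,295). The pedal is back up, the other things stand where they were, and the hand is clear.

```bash
python3 -c "
from plant import *
print(job_done())"
```

```text
the job is handed in; nothing more can be done
None
```

I opened the wider bin by its pedal, held it open, closed it slowly and handed the job in at about 11.7 s; no verdict is reported.

- **Opening:** I pressed the pedal to its hard stop with the closed fingertips, reading 28 N at the end of the press. I held it down for about 2.3 s, and the picture during the hold showed the lid standing fully open.
- **Closing:** I let the pedal up over about 2 s at roughly 13–20 mm/s. The readings between moves showed the finger still loaded (4.6 N, then 6.7 N) until the pedal reached its rest height. I had no direct reading of the lid's speed; at that pace it should have stayed near 0.8 rad/s, well under the 3 rad/s limit.
- **Last checks:** The wide lid and tread are back at their starting heights to within 2 mm. The narrower bin is shut and, in the side picture, the other items look undisturbed. The hand is about 16 cm above the pedal, touching nothing.

No check failed or disagreed.

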